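# Show the quarter-turned ball dish to the up-looking reader

### The job

Beside the laser marker, a steel ball lies loose in the middle of a round carrier dish: lift the dish off its rubber pad by the bridge handle, carry it over to the up-looking code reader and turn it about a quarter turn, so that its tab points the way the arrow on the reader points. Finish while still holding it there, still and level, centred over the round window and about 4 cm above it, without touching the reader. Keep the ball in the middle of the dish all the way, and leave the brass link and the hex key where they lie.

Things in the scene. Friction and masses are not known exactly. Their poses are not given: they have to be found in the camera images.
- dish: Loose round aluminium dish with a black hollow, 114 mm across, rim 16 mm high, 0.2 to 0.45 kg. Its hollow is a shallow cone (slope 6 degrees): tilts or jerks make the ball roll off the middle. Origin: centre of the flat underside; z up, x towards the tab. It starts on the pad, underside 20 mm above the table, tab pointing to the robot's right (-y) within 0.3 rad.
- dish_handle (a point): Middle of the bridge handle over the dish, on the dish's axis, 78 mm above the underside; axes as the dish. The bar runs along the dish's y: 122 mm long, 12 mm wide, 14 mm tall (71 to 85 mm above the underside), on posts 12 by 8 mm, 57 mm either side. Grasp it here from above, across its 12 mm width; the ball's top is 37 mm below the bar.
- dish_centre (a point): Lowest point of the dish's hollow, on its axis, 4 mm above the underside: where the ball rests; axes as the dish.
- dish_tab (a point): Point in the flat tab of the dish, 80 mm from the dish's axis along the dish's x, 12 mm above the underside. The tab is 16 mm wide, 6 mm thick, and reaches 87 mm from the axis.
- ball_center (a point): Centre of the loose steel ball, 30 mm in diameter, about 0.11 kg, resting in the middle of the dish, its centre about 15 mm above dish_centre.
- pad: Fixed black rubber pad, a disc 90 mm across and 20 mm high, on which the dish stands centred. Origin: centre of its underside, on the table. It may lie on the robot's left or right.
- reader: Fixed up-looking code reader: grey box 150 mm (x) by 130 mm (y), 50 mm high, a round black window 64 mm across in the middle of its top and, near its far edge, a bare-metal arrow head (two bars in a V, 5 mm high) pointing along the reader's x: away from the robot within 0.2 rad. Origin: centre of its underside, on the table. It lies left or right, on the side without the pad.
- window (a point): Centre of the reader's window, on the box's top, 50 mm above the table; axes as the reader.
- link: Bystander: loose brass link blank, 118 mm long, 34 mm wide, 14 mm high, lying beyond the work. Leave alone.
- hexkey: Bystander: loose dark L-shaped hex key, 100 mm by 30 mm, 8 mm thick, lying between pad and reader. Leave alone.
Things that resemble listed ones, but are neither listed nor needed, are in the scene too. What is shaped like the dish but blue or pink is not meant. What is shaped like the reader but red is not meant.

How it is judged:
By the outcome, as a careful person would: the job done as asked, in the order asked, and still so for the second after the job is handed in, while the arm keeps its last pose, push and grip.
It also fails if it takes over 59 s, if anything falls off the work surface, if the arm or the gripper's body presses on something with over 40 N, if the wrist force passes 120 N, or if a joint passes its speed limit or range.

### The arm

A 6-joint arm with a two-finger parallel gripper is mounted at the origin on the work surface. World frame = base frame: x ahead of the robot, y to its left, z up, the work surface at z = 0. Lengths are in mm, angles in rad, forces in N, time in s.
With the tool pointing down it reaches from about 425 to 925 mm from the base axis. Payload 12.5 kg.
Tool frame: the origin (TCP) lies midway between the tips of the shut fingers; the grasp point (between the pads) lies 19 mm behind it; x points along the fingers, z is the direction in which the jaws open and shut, and the axes are right-handed (so a half turn about x gives the same grasp; the last joint's range is limited). The gripper opens to 85 mm and grips with 20 to 120 N. Pads are 22 mm wide; open, the fingers measure 114 mm over their backs; the gripper's body (76 mm by 85 mm) begins 54 mm behind the grasp point. The pads swing forward as they close: fully open they stand 13 mm farther back than shut.
Start: joints at [1.023, 0.491, 1.559, -0, 1.092, -0.106], TCP at [267.215, 565.014, 231.327] pointing down, gripper open.
Joint ranges: [-3.1, 3.1], [-0.84, 2.19], [0.05, 2.79], [-1.13, 4.28], [0.06, 2.93], [-2.69, 2.69]. Speed limits (rad/s): [2.22, 2.22, 2.79, 3.14, 3.14, 3.14].

### API

Orientations are given as a unit quaternion [x, y, z, w].
In Python, from cell import ctrl, capture, workorder gives the robot as it stands. The module is installed in compiled form; this text tells all that it offers.
- The arm moves only by the tool apply_moves, never from a script. Its argument "deltas" is a list of rows, each a list of 2 entries, a list of its own where there are three numbers: the shift along the tool's x, y, z in cm, then the turn about the tool's x in units of 8 degrees (1.0 is 8 degrees). A call has 1 to 12 rows; each row is the pose to reach, as a shift and turn from the pose commanded when the call began, along the tool's axes at that moment; what a row does not reach only later rows make up. A row lasts 1/10 s, in which the tool goes at most 50 mm and 8.59 degrees, less where a joint would pass 70% of its speed; a pose out of reach is approached as far as the arm can. A call with a gripper value outside its range is refused whole. "gripper" is the opening, from 0 (shut) to 1 (fully open), set as the call begins (left out, the last holds). The fingers move at their own pace and stop on an object; "grip_force" is the grip in N (left out, the last holds). Time passes only in rows, so rows that repeat a pose let the fingers close. It gives the time, the measured TCP pose, the force and the opening at its end, in the units of the state.
- ctrl.read_state(): the state, without advancing time (a new reading comes with each control period).
- capture(name): name is "scene" or "top" or "wrist"; returns a dict with "frame" (400x640x3 uint8, red, green, blue), "intrinsics" (3x3 intrinsics, pixels), "cam_to_world" (4x4, takes a point from camera to world coordinates). Camera axes: x right, y up, looking along -z (the intrinsics and any distortion apply to the point x, -y, -z); pixel columns grow to the right and rows downward; lengths in mm; the calibration is good to about 2 mm. A picture is of the moment at which its call begins. There is no depth.
- workorder.close_job(): hands the job in, once; it reports no verdict.
The state is a dict: "time": time; "q": joint angles; "qvel": joint speeds; "joint_efforts": joint torques, N m; "ee_pos": TCP position; "tool_rot": TCP orientation; "force": force on the tool from outside, world axes, zero at the start; "torque": the same for the moment, N m; "finger_gap": opening from 0.0 (shut) to 1.0 (fully open).
Only numpy, scipy, OpenCV 4.12 (cv2) and the standard library are available. Lean on these libraries where they do the work, as an engineer would, in place of code of your own. Each camera call takes 0.05 s, during which the arm holds its last target.

## Working session

There is one attempt and no reset: what is moved stays moved. The work goes in short steps, Python scripts to look and compute and a tool call to move; the robot and the scene stay as the last step left them, time stands still between calls to the robot, and variables do not carry over. Pictures are saved under pics/ and viewed, and the job is handed in when it is done.

Besides the shell and the picture viewer there is one more tool, called in YAML: its name, and indented under it one key for each argument. apply_moves: Moves the arm, as the interface text tells. Its arguments: {"type":"object","properties":{"deltas":{"type":"array"},"gripper":{"type":"number"},"grip_force":{"type":"number"}},"required":["deltas"]}

```bash
mkdir -p pics; python3 - <<'E'
from cell import ctrl, capture
import cv2,numpy as np,pickle
s=ctrl.read_state();print(s)
d={}
for n in ["scene","top","wrist"]:
    c=capture(n);d[n]=c;cv2.imwrite(f"pics/{n}0.png",c["frame"][:,:,::-1]);print(n,c["intrinsics"].tolist(),np.round(c["cam_to_world"],3).tolist(),[k for k in c])
pickle.dump(d,open("c0.pkl","wb"))
E
```

```text
{'time': 0.0, 'q': array([ 1.02339622e+00,  4.91570257e-01,  1.55947900e+00, -3.41859784e-06,
        1.09167917e+00, -1.05626283e-01]), 'qvel': array([-4.63149925e-04, -2.73740812e-03, -1.51030549e-03,  2.55028616e-05,
       -3.68675005e-04, -2.86270479e-03]), 'joint_efforts': array([ 2.00015770e-04, -6.18455386e+01, -2.61594415e+01, -1.42013382e-04,
        4.04928258e-03, -2.54917452e-06]), 'ee_pos': array([267.08723794, 564.79796314, 230.71091284]), 'tool_rot': array([-0.37848346,  0.59775844,  0.3781258 ,  0.59703936]), 'force': array([ 0.31339308, -0.17093912, -0.0573507 ]), 'torque': array([-0.02656581,  0.05092549,  0.05596701]), 'finger_gap': 1.0002602916495764}
scene [[371.59975565294184, 0.0, 317.13535282201434], [0.0, 371.59975565294184, 193.9771601530755], [0.0, 0.0, 1.0]] [[-0.07, -0.602, 0.795, 1356.939], [0.998, -0.037, 0.06, 176.63], [-0.007, 0.797, 0.603, 694.363], [0.0, 0.0, 0.0, 1.0]] ['frame', 'intrinsics', 'cam_to_world']
top [[442.9643240858044, 0.0, 324.1202029898536], [0.0, 442.9643240858044, 200.80708569527624], [0.0, 0.0, 1.0]] [[-0.014, 0.995, -0.095, 445.339], [-1.0, -0.015, -0.014, 127.454], [-0.015, 0.095, 0.995, 1499.614], [0.0, 0.0, 0.0, 1.0]] ['frame', 'intrinsics', 'cam_to_world']
wrist [[335.5243246446836, 0.0, 321.74349633657147], [0.0, 335.5243246446836, 204.60248103235426], [0.0, 0.0, 1.0]] [[0.427, -0.861, -0.275, 196.982], [0.904, 0.406, 0.132, 598.179], [-0.002, -0.305, 0.952, 373.493], [0.0, 0.0, 0.0, 1.0]] ['frame', 'intrinsics', 'cam_to_world']
```

View pics/scene0.png

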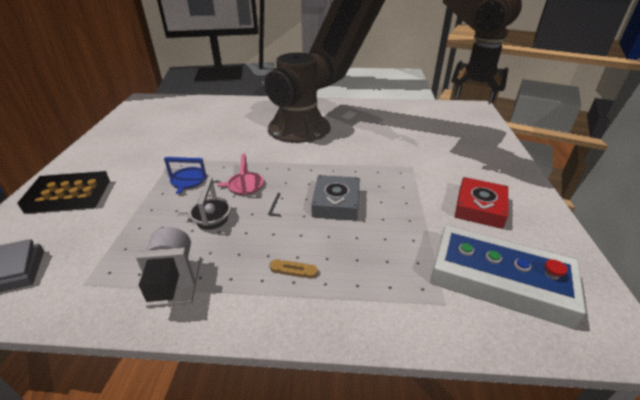

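View pics/top0.png

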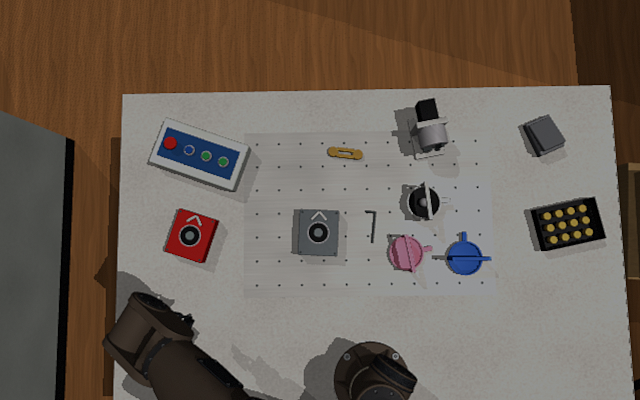

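View pics/wrist0.png

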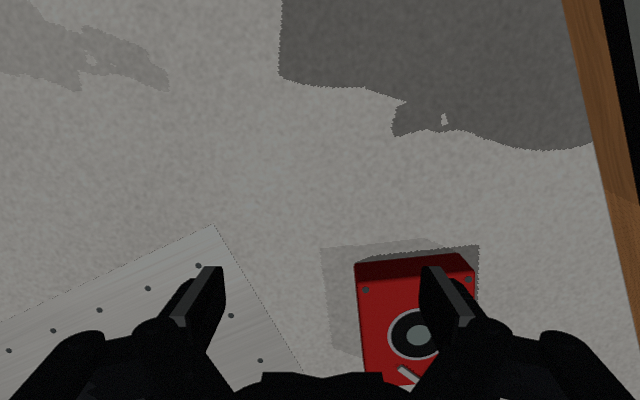

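Candidates in the top view: the dishes are aluminium/black (423,202), pink (405,252) and blue (463,257). The aluminium one is next to the laser marker (430,130) and matches the description. For the reader, the grey box (318,232) fits and the red one (190,236) is excluded. I'll confirm both in enlarged crops.

```bash
python3 - <<'E'
import cv2,numpy as np,pickle
d=pickle.load(open("c0.pkl","rb"))
t=d["top"]["frame"][:,:,::-1]; s=d["scene"]["frame"][:,:,::-1]
f=lambda im,x,y:cv2.resize(im[y:y+70,x:x+95],None,fx=4,fy=4,interpolation=cv2.INTER_CUBIC)
a=np.hstack([f(t,375,165),f(t,270,197)]);b=np.hstack([f(s,165,170),f(s,290,160)])
cv2.imwrite("pics/crop0.png",np.vstack([a,b]))
E
```

```text
(no output)
```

View pics/crop0.png

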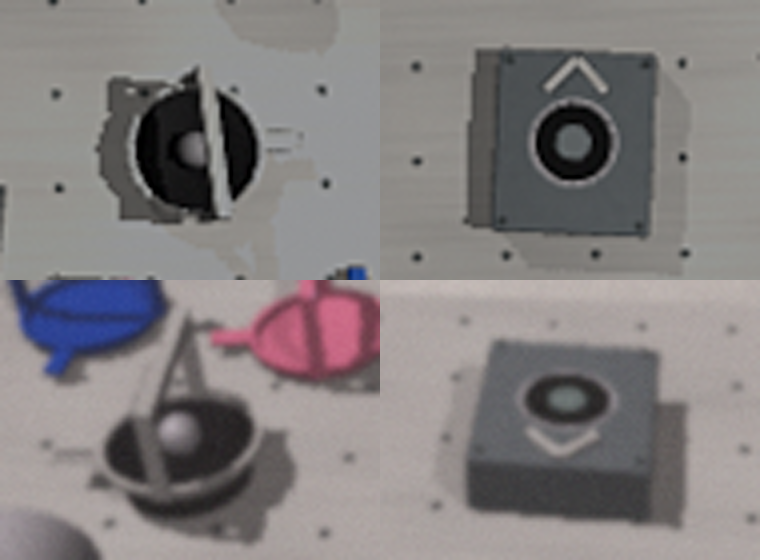

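```bash
cat > h.py <<'E'
import numpy as np,cv2
from scipy.spatial.transform import Rotation as R
def ray(c,uv,z):
    K=c["intrinsics"];T=c["cam_to_world"];uv=np.atleast_2d(uv).astype(float)
    p=np.c_[(uv[:,0]-K[0,2])/K[0,0],-(uv[:,1]-K[1,2])/K[1,1],-np.ones(len(uv))]
    v=p@T[:3,:3].T;o=T[:3,3];t=(z-o[2])/v[:,2];return (o+v*t[:,None])[:,:2]
def proj(c,P):
    K=c["intrinsics"];T=c["cam_to_world"];p=(np.atleast_2d(P)-T[:3,3])@T[:3,:3]
    return np.c_[K[0,0]*p[:,0]/-p[:,2]+K[0,2],-K[1,1]*p[:,1]/-p[:,2]+K[1,2]]
E
python3 - <<'E'
from h import *
import pickle
d=pickle.load(open("c0.pkl","rb"));c=d["top"]
cr=lambda x,y,x0,y0:(x0+(x-1.5)/4,y0+(y-1.5)/4)
# dish by hand from crop
ends=[cr(203,72,375,165),cr(222,213,375,165)]
e=ray(c,ends,105);print("bar ends",e,e.mean(0),"len",np.linalg.norm(e[1]-e[0]))
b=e[0]-e[1];print("bar dir y ang",np.degrees(np.arctan2(b[1],b[0])))
tab=[cr(299,140,375,165)];print("tab end",ray(c,tab,32+2))
print("ball",ray(c,[cr(191,150,375,165)],39))
h=cv2.cvtColor(c["frame"],cv2.COLOR_RGB2GRAY)
# window: dark blob on reader
m=np.zeros_like(h);sub=(h[205:260,290:345]<35).astype(np.uint8);m[205:260,290:345]=sub
cs=max(cv2.findContours(m,0,2)[0],key=cv2.contourArea);(x,y),r=cv2.minEnclosingCircle(cs);print("win",ray(c,[(x,y)],50),r)
hsv=cv2.cvtColor(c["frame"],cv2.COLOR_RGB2HSV);print(c["frame"][218,300],c["frame"][218,280])
corn=[cr(495,50,270-95,197),cr(657,54,175,197),cr(643,236,175,197),cr(497,228,175,197)]
p=ray(c,corn,50);print("corn",p,p.mean(0));v=(p[0]+p[1]-p[2]-p[3]);print("reader ang",np.arctan2(v[1],v[0]))
arrow=ray(c,[cr(575,57,175,197),cr(546,90,175,197),cr(605,90,175,197)],55);v=arrow[0]-arrow[1:].mean(0);print("arrow",arrow,np.arctan2(v[1],v[0]))
m=np.zeros_like(h);m[178:225,400:445]=(h[178:225,400:445]<40)
cs=max(cv2.findContours(m,0,2)[0],key=cv2.contourArea);(x,y),r=cv2.minEnclosingCircle(cs);print("dish",(x,y),ray(c,[(x,y)],36),r)
E
```

```text
bar ends [[ 631.88416379 -174.20750374]
 [ 520.07389994 -185.14045502]] [ 575.97903187 -179.67397938] len 112.34351127403438
bar dir y ang 5.584701325336142
tab end [[ 583.40918307 -266.74127256]]
ball [[ 575.98549114 -176.33175683]]
win [[481.02732049 169.46244264]] 9.204408645629883
[73 78 80] [144 141 137]
corn [[557.9882355  232.69623331]
 [552.74435436  99.78089871]
 [404.76562436 113.61825238]
 [412.781513   232.22951763]] [482.0699318  169.58122551]
reader ang -0.04557313487887122
arrow [[550.89862674 166.9195081 ]
 [524.24666831 190.92820632]
 [523.55505438 142.77092009]] 0.002590760365598586
dish (424.0492858886719, 203.0985870361328) [[ 572.93976342 -182.36119349]] 16.38494110107422
```

```bash
cat >> h.py <<'E'
def to_tool(s,target,dyaw_deg=0):
    M=R.from_quat(s["tool_rot"]).as_matrix()
    return np.round(M.T@(np.array(target)-s["ee_pos"])/10,2)
E
python3 - <<'E'
from h import *
from cell import ctrl
s=ctrl.read_state();M=R.from_quat(s["tool_rot"]).as_matrix();print(M.round(3));print("z yaw",np.degrees(np.arctan2(M[1,2],M[0,2])))
print(to_tool(s,[481,169,240]))
E
```

```text
[[-0.    -0.904  0.428]
 [-0.001  0.428  0.904]
 [-1.     0.    -0.001]]
z yaw 64.68857336005044
[ -0.89 -36.26 -26.64]
```

apply_moves:
  deltas:
    - [[0,-1.5,-1.1],0.3]
    - [[-0.1,-4.5,-3.3],1.0]
    - [[-0.2,-8.5,-6.2],1.9]
    - [[-0.4,-12.5,-9.2],2.8]
    - [[-0.5,-16.5,-12.1],3.7]
    - [[-0.6,-20.5,-15.1],4.6]
    - [[-0.7,-24.5,-18.0],5.5]
    - [[-0.8,-28.5,-20.9],6.4]
    - [[-0.9,-32.5,-23.9],7.2]
    - [[-0.9,-35.0,-25.7],7.8]
    - [[-0.9,-36.2,-26.6],8.09]
    - [[-0.9,-36.2,-26.6],8.09]
  gripper: 1

```text
time: 1.35
ee_pos: [481.1, 168.1, 240.2]
tool_rot: [0.002, 0.707, -0.002, 0.707]
force: [0.2, 0.9, 0.3]
finger_gap: 1.003
```

apply_moves:
  deltas:
    - [[0,0,0],0]
    - [[0,0,0],0]
    - [[0,0,0],0]

```text
time: 1.65
ee_pos: [480.2, 170.8, 240.3]
tool_rot: [-0.001, 0.707, 0.001, 0.707]
force: [-0.3, 0.2, -0.5]
finger_gap: 0.998
```

```bash
python3 - <<'E'
from h import *
from cell import ctrl,capture
import pickle
c=capture("wrist");s=ctrl.read_state();pickle.dump((c,s),open("c1.pkl","wb"));cv2.imwrite("pics/w1.png",c["frame"][:,:,::-1]);print(s["q"],s["ee_pos"],s["time"])
E
```

```text
[2.11727808e-01 3.17362266e-01 1.82529316e+00 1.57865525e-04
 9.98949102e-01 2.10255904e-01] [480.25569451 170.67053858 240.32199308] 1.7
```

View pics/w1.png

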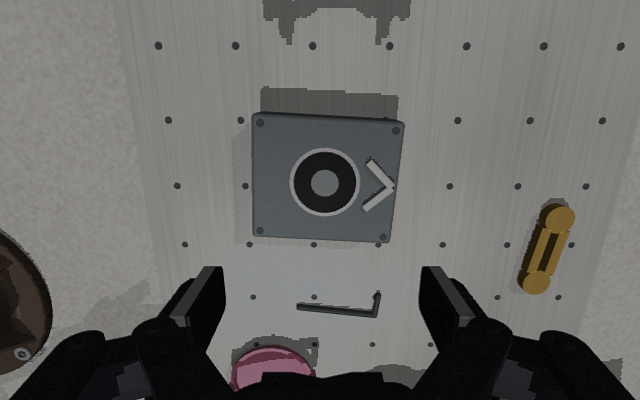

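The wrist view shows the grey reader with its window at (324,182), arrow tip at (393,186), and the hex key at (340,305).

```bash
python3 - <<'E'
from h import *
import pickle
c,s=pickle.load(open("c1.pkl","rb"))
h=cv2.cvtColor(c["frame"],cv2.COLOR_RGB2GRAY)
m=np.zeros_like(h);m[140:225,280:370]=h[140:225,280:370]<45
cs=max(cv2.findContours(m,0,1)[0],key=cv2.contourArea);p=ray(c,cs[:,0,:],50)
e=cv2.minEnclosingCircle(p.astype(np.float32));print("win",e)
p=ray(c,[(254,113),(403,123),(390,242),(252,236)],50);print(p,p.mean(0))
a=p[1]-p[0]+p[2]-p[3];b=p[0]-p[3]+p[1]-p[2];print(np.degrees(np.arctan2(a[1],a[0])),np.degrees(np.arctan2(b[1],b[0]))-90)
m=np.zeros_like(h);m[150:220,360:402]=h[150:220,360:402]>125
cs=max(cv2.findContours(m,0,1)[0],key=cv2.contourArea);q=ray(c,cs[:,0,:],55)
print(c["cam_to_world"][:3,3], "arrow n",len(q),q.max(0),q.min(0))
tip=ray(c,[(394,186)],55)[0];print("tip",tip)
l=cv2.minAreaRect(ray(c,cs[:,0,:],55).astype(np.float32));print(l)
S=np.array([478,169.]);
print("tip-from-window ang",np.degrees(np.arctan2(*(tip-np.array(e[0]))[::-1])))
print("to dish",to_tool(s,[576,-179,240]))
E
```

```text
win ((483.39202880859375, 165.20579528808594), 31.598712921142578)
[[415.49356711 233.83246815]
 [559.01481183 224.80373411]
 [554.50165558  99.46442649]
 [405.75175119 106.18482433]] [483.69044643 166.07136327]
-3.0844198492759767 -3.2250161580450225
[480.28221572 248.58580037 383.03182179] arrow n 115 [552.38789642 188.61184154] [523.03358337 137.61650251]
tip [553.46653405 163.23403603]
((538.1920166015625, 162.57876586914062), (51.17237854003906, 28.18317985534668), 87.08946228027344)
tip-from-window ang -1.6117656734507273
to dish [ 3.000e-02 -3.498e+01  9.530e+00]
```

apply_moves:
  deltas:
    - [[0,-1.0,0.3],0.3]
    - [[0,-3.0,0.8],1.0]
    - [[0,-6.0,1.7],1.9]
    - [[0,-9.5,2.6],2.9]
    - [[0,-13.0,3.6],3.9]
    - [[0,-16.5,4.5],4.9]
    - [[0,-20.0,5.5],5.9]
    - [[0,-23.5,6.4],6.9]
    - [[0,-27.0,7.4],7.9]
    - [[0,-30.5,8.4],8.9]
    - [[0,-33.5,9.1],9.9]
    - [[0,-35.0,9.5],10.6]

```text
time: 2.9
ee_pos: [575.7, -183.1, 240.0]
tool_rot: [0.479, 0.52, -0.479, 0.52]
force: [-0.5, -0.2, -0.4]
finger_gap: 1.003
```

apply_moves:
  deltas:
    - [[0,0,0],0]
    - [[0,0,0],0]
    - [[0,0,0],0]
    - [[0,0,0],0]

```text
time: 3.3
ee_pos: [575.4, -179.4, 240.5]
tool_rot: [0.477, 0.522, -0.476, 0.523]
force: [-0.1, -0.1, 0.4]
finger_gap: 1.003
```

```bash
python3 - <<'E'
from h import *
from cell import ctrl,capture
import pickle
c=capture("wrist");s=ctrl.read_state();pickle.dump((c,s),open("c2.pkl","wb"));cv2.imwrite("pics/w2.png",c["frame"][:,:,::-1]);print(s["q"],s["ee_pos"],s["time"],s["force"])
E
```

```text
[-4.11932236e-01  4.50253689e-01  1.60432064e+00  1.19506093e-04
  1.08681281e+00  1.06694371e+00] [ 575.48367861 -179.50100554  240.49641091] 3.35 [-0.34503358 -0.32531587  0.59176888]
```

View pics/w2.png

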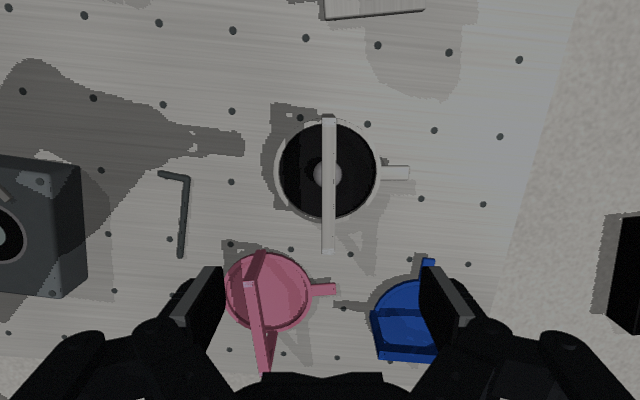

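The aluminium dish shows its bar from (329,115) to (328,254), the tab at (395,172), and the ball under the bar at (326,173).

```bash
python3 - <<'E'
from h import *
import pickle
c,s=pickle.load(open("c2.pkl","rb"))
f=c["frame"][95:275,250:430,::-1]
cv2.imwrite("pics/w2c.png",cv2.resize(f,(540,540),interpolation=2))
h=cv2.cvtColor(c["frame"],cv2.COLOR_RGB2GRAY)
for r in (130,150,165,190,205,225,245): print(r,h[r,316:342].tolist())
M=R.from_quat(s["tool_rot"]).as_matrix();print("zyaw",np.degrees(np.arctan2(M[1,2],M[0,2])))
E
```

```text
130 [14, 19, 18, 19, 14, 25, 121, 138, 136, 139, 141, 141, 142, 142, 140, 139, 137, 138, 140, 139, 73, 11, 14, 15, 12, 16]
150 [21, 22, 18, 18, 17, 25, 121, 137, 136, 138, 140, 143, 142, 140, 139, 138, 137, 137, 143, 139, 71, 12, 16, 20, 17, 18]
165 [39, 69, 77, 82, 86, 68, 118, 135, 135, 137, 140, 141, 142, 140, 139, 137, 136, 137, 143, 123, 101, 95, 58, 22, 16, 19]
190 [19, 22, 18, 18, 13, 23, 120, 136, 137, 136, 140, 141, 141, 140, 138, 137, 136, 139, 143, 91, 28, 19, 13, 12, 18, 15]
205 [18, 17, 21, 16, 20, 23, 120, 136, 136, 138, 140, 140, 141, 140, 137, 136, 138, 138, 143, 76, 14, 18, 20, 21, 18, 17]
225 [127, 127, 128, 127, 128, 96, 118, 135, 138, 136, 139, 140, 140, 139, 137, 136, 135, 138, 136, 127, 127, 127, 127, 126, 127, 127]
245 [137, 137, 137, 139, 140, 104, 120, 133, 136, 138, 138, 138, 138, 138, 137, 135, 137, 138, 129, 136, 139, 138, 138, 138, 139, 137]
zyaw -84.7365353738248
```

View pics/w2c.png

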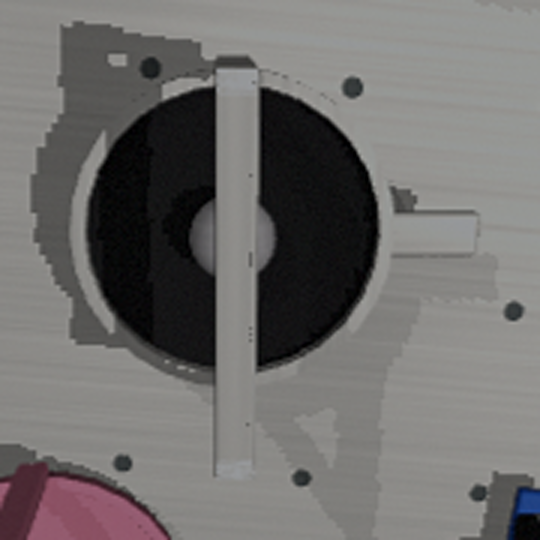

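```bash
python3 - <<'E'
from h import *
import pickle
c,s=pickle.load(open("c2.pkl","rb"))
e=ray(c,[(328.6,117.5),(327.8,253.5)],105);print(e,e.mean(0),np.linalg.norm(e[1]-e[0]));b=e[0]-e[1]
for b in(b,):print("bar ang",np.degrees(np.arctan2(b[1],b[0])))
e2=ray(c,[(328.8,130),(328.1,205)],105);b=e2[0]-e2[1];print(np.degrees(np.arctan2(b[1],b[0])))
tab=ray(c,[(250+478/3,95+233/3)],35)[0];print("tab",tab)
h=cv2.cvtColor(c["frame"],cv2.COLOR_RGB2GRAY)
m=np.zeros_like(h);m[115:232,268:385]=h[115:232,268:385]<38
cs=np.vstack([k for k in cv2.findContours(m,0,1)[0] if len(k)>30])
el=cv2.minEnclosingCircle(ray(c,cs[:,0],36).astype(np.float32));print("hollow",el)
D=np.array(el[0]);print("tab ang",np.degrees(np.arctan2(*(tab-D)[::-1])),np.linalg.norm(tab-D))
ball=ray(c,[(250+233/3,95+235/3)],39);print("ball",ball)
M=R.from_quat(s["tool_rot"]).as_matrix();print(M.round(3)); E=e.mean(0)
E
```

```text
[[ 638.56600128 -179.63031614]
 [ 518.75646311 -190.77279638]] [ 578.66123219 -185.20155626] 120.32655692982463
bar ang 5.313316233661571
5.125772149440237
tab [ 586.48917218 -272.04735377]
hollow ((579.0372314453125, -185.2947540283203), 51.13391876220703)
tab ang -85.09041520649704 87.07206775094718
ball [[ 578.67920237 -185.96247571]]
[[ 0.     0.996  0.092]
 [ 0.     0.092 -0.996]
 [-1.     0.     0.   ]]
```

apply_moves:
  deltas:
    - [[0.5,0,0.1],0]
    - [[1.5,0.1,0.2],0]
    - [[3.0,0.1,0.3],0]
    - [[5.0,0.2,0.4],0]
    - [[7.0,0.2,0.5],0]
    - [[9.0,0.2,0.55],0]
    - [[10.5,0.25,0.58],0]
    - [[11.0,0.25,0.58],0]
    - [[11.0,0.25,0.58],0]
    - [[11.0,0.25,0.58],0]
    - [[11.0,0.25,0.58],0]

```text
time: 4.45
ee_pos: [578.8, -185.9, 131.0]
tool_rot: [0.477, 0.522, -0.477, 0.522]
force: [-0.0, -0.3, -0.0]
finger_gap: 1.0
```

```bash
python3 - <<'E'
from h import *
from cell import ctrl,capture
import pickle
c=capture("wrist");s=ctrl.read_state();pickle.dump((c,s),open("c3.pkl","wb"));cv2.imwrite("pics/w3.png",c["frame"][:,:,::-1]);print(s["ee_pos"],s["time"],s["force"])
h=cv2.cvtColor(c["frame"],cv2.COLOR_RGB2GRAY)
for r in (210,240,265,280): print(r,h[r,300:350].tolist())
print(proj(c,[s["ee_pos"]]),proj(c,[[*s["ee_pos"][:2],105]]))
E
```

```text
[ 578.79353436 -185.90388629  131.04802088] 4.5 [ 0.68648924  0.64236441 -0.31096183]
210 [57, 68, 71, 74, 75, 80, 81, 83, 74, 83, 91, 92, 89, 89, 90, 92, 93, 93, 92, 92, 92, 91, 90, 89, 88, 87, 86, 89, 90, 88, 69, 122, 131, 127, 123, 120, 116, 113, 106, 101, 75, 34, 14, 17, 16, 13, 14, 16, 21, 18]
240 [18, 19, 20, 21, 18, 18, 22, 18, 16, 82, 91, 91, 92, 91, 91, 92, 92, 92, 93, 93, 91, 91, 90, 89, 89, 88, 89, 89, 90, 88, 61, 29, 17, 21, 22, 18, 19, 19, 18, 21, 20, 18, 19, 21, 15, 20, 19, 17, 20, 19]
265 [68, 67, 69, 56, 57, 36, 19, 14, 14, 56, 120, 141, 143, 143, 144, 145, 145, 147, 148, 147, 149, 147, 145, 144, 144, 142, 143, 144, 147, 146, 85, 16, 2, 3, 0, 31, 38, 64, 68, 66, 70, 68, 66, 66, 63, 65, 64, 63, 98, 105]
280 [143, 145, 145, 146, 145, 146, 145, 146, 147, 114, 113, 140, 143, 143, 143, 146, 145, 147, 148, 147, 147, 146, 145, 144, 142, 142, 142, 144, 146, 142, 113, 125, 130, 130, 130, 130, 130, 130, 131, 130, 130, 130, 132, 131, 131, 132, 132, 130, 130, 131]
[[320.99743506 269.90988983]] [[321.00775358 246.77671846]]
```

View pics/w3.png

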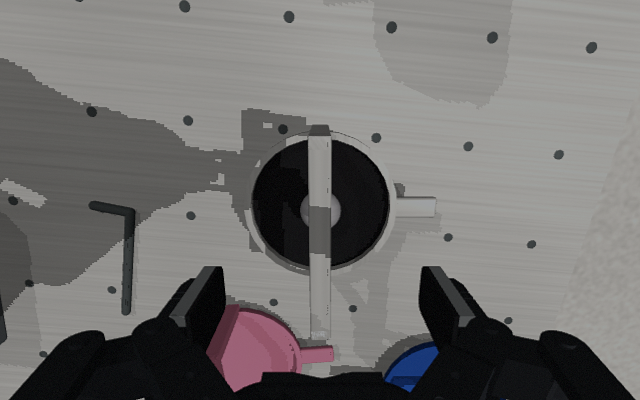

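```bash
python3 - <<'E'
from h import *
import pickle
c,s=pickle.load(open("c3.pkl","rb"))
cv2.imwrite("pics/w3c.png",cv2.resize(c["frame"][115:355,270:370,::-1],(250,600),interpolation=2))
e=ray(c,[(319.8,136),(319.8,340)],105);print(e,e.mean(0),np.linalg.norm(e[1]-e[0]),np.degrees(np.arctan2(*(e[0]-e[1])[::-1])));print(to_tool(s,[*e.mean(0),79]))
E
```

```text
[[ 638.52402741 -179.90440254]
 [ 517.26224921 -190.73037417]] [ 577.89313831 -185.31738835] 121.74407793796888 5.101709218296944
[ 5.2  -0.09 -0.07]
```

View pics/w3c.png

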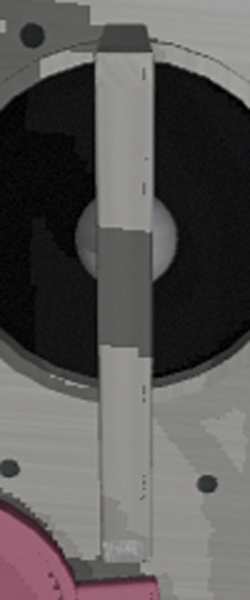

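apply_moves:
  deltas:
    - [[0.6,0,0],0]
    - [[1.6,-0.07,-0.07],0]
    - [[2.7,-0.07,-0.07],0]
    - [[3.8,-0.07,-0.07],0]
    - [[4.6,-0.07,-0.07],0]
    - [[5.1,-0.07,-0.07],0]
    - [[5.2,-0.07,-0.07],0]
    - [[5.2,-0.07,-0.07],0]
    - [[5.2,-0.07,-0.07],0]
    - [[5.2,-0.07,-0.07],0]
  gripper: 1

```text
time: 5.5
ee_pos: [578.0, -185.3, 78.7]
tool_rot: [0.477, 0.522, -0.477, 0.522]
force: [0.1, 0.2, 0.4]
finger_gap: 0.996
```

```bash
python3 - <<'E'
from h import *
from cell import ctrl,capture
import pickle
c=capture("wrist");s=ctrl.read_state();cv2.imwrite("pics/w4.png",c["frame"][:,:,::-1]);print(s["ee_pos"],s["time"],s["force"])
c=capture("scene");cv2.imwrite("pics/s4.png",cv2.resize(c["frame"][100:260,120:330,::-1],None,fx=3,fy=3))
E
```

```text
[ 577.91166275 -185.25113402   78.65036481] 5.55 [ 0.24760862  0.15133383 -0.49807584]
```

View pics/w4.png

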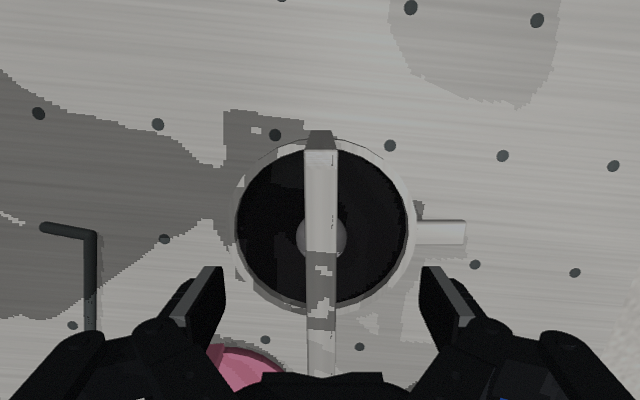

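View pics/s4.png

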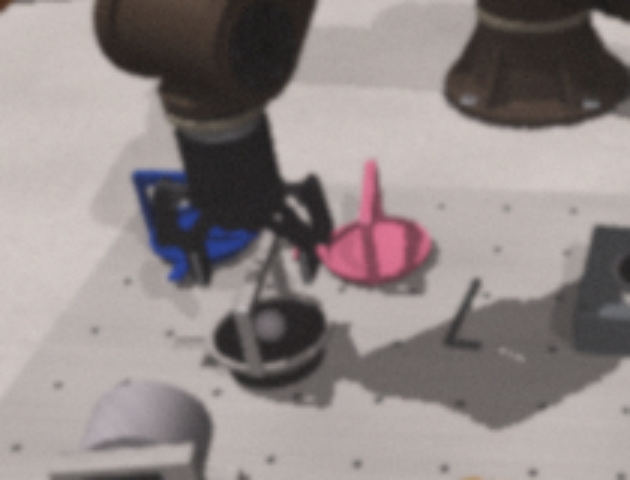

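The fingers straddle the bar centrally: bar at column 320 between fingertips at 225 and 420. Closing now.

apply_moves:
  deltas:
    - [[0,0,0],0]
    - [[0,0,0],0]
    - [[0,0,0],0]
    - [[0,0,0],0]
    - [[0,0,0],0]
    - [[0,0,0],0]
    - [[0,0,0],0]
    - [[0,0,0],0]
    - [[0,0,0],0]
    - [[0,0,0],0]
  gripper: 0
  grip_force: 30

```text
time: 6.6
ee_pos: [577.8, -185.1, 78.3]
tool_rot: [0.477, 0.522, -0.477, 0.522]
force: [-1.0, 0.9, 2.5]
finger_gap: 0.133
```

apply_moves:
  deltas:
    - [[0,0,0],0]
    - [[0,0,0],0]
    - [[0,0,0],0]
    - [[0,0,0],0]
    - [[0,0,0],0]
  gripper: 0
  grip_force: 80

```text
time: 7.1
ee_pos: [577.9, -185.2, 78.4]
tool_rot: [0.477, 0.522, -0.477, 0.522]
force: [0.5, 1.2, 5.2]
finger_gap: 0.129
```

```bash
python3 - <<'E'
from h import *
from cell import ctrl,capture
c=capture("wrist");s=ctrl.read_state();cv2.imwrite("pics/w5.png",c["frame"][:,:,::-1]);print(s["ee_pos"],s["time"],s["force"],s["finger_gap"],s["torque"])
E
```

```text
[ 577.84917606 -185.18553555   78.44942588] 7.15 [-0.67351455  1.80008823  4.61644297] 0.12400892407480008 [ 0.27758261  0.12848874 -0.06415051]
```

View pics/w5.png

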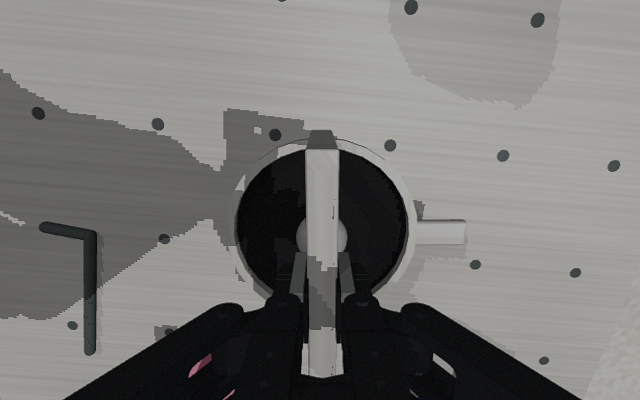

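```bash
python3 -c "
f=lambda t:10*t**3-15*t**4+6*t**5
print([round(-10*f(i/24),2) for i in range(1,13)]);print([round(-10*(f(i/24)-.5),2) for i in range(13,25)])"
```

```text
[-0.01, -0.05, -0.16, -0.35, -0.65, -1.04, -1.52, -2.1, -2.75, -3.47, -4.22, -5.0]
[-0.78, -1.53, -2.25, -2.9, -3.48, -3.96, -4.35, -4.65, -4.84, -4.95, -4.99, -5.0]
```

apply_moves:
  deltas:
    - [[-0.01,0,0],0]
    - [[-0.05,0,0],0]
    - [[-0.15,0,0],0]
    - [[-0.35,0,0],0]
    - [[-0.65,0,0],0]
    - [[-1.05,0,0],0]
    - [[-1.5,0,0],0]
    - [[-2.1,0,0],0]
    - [[-2.75,0,0],0]
    - [[-3.45,0,0],0]
    - [[-4.2,0,0],0]
    - [[-5.0,0,0],0]

```text
time: 8.35
ee_pos: [577.8, -185.2, 129.0]
tool_rot: [0.477, 0.522, -0.477, 0.522]
force: [0.6, -0.0, -4.9]
finger_gap: 0.122
```

apply_moves:
  deltas:
    - [[-0.8,0,0],0]
    - [[-1.5,0,0],0]
    - [[-2.25,0,0],0]
    - [[-2.9,0,0],0]
    - [[-3.5,0,0],0]
    - [[-3.95,0,0],0]
    - [[-4.35,0,0],0]
    - [[-4.65,0,0],0]
    - [[-4.85,0,0],0]
    - [[-4.95,0,0],0]
    - [[-5.0,0,0],0]
    - [[-5.0,0,0],0]

```text
time: 9.55
ee_pos: [577.7, -185.2, 178.2]
tool_rot: [0.477, 0.522, -0.477, 0.522]
force: [-0.5, 0.6, -4.5]
finger_gap: 0.126
```

```bash
cat > look.py <<'E'
import sys
from h import *
from cell import ctrl,capture
import pickle
n=sys.argv[1]
d={}
for k in ("wrist","scene","top"):
    d[k]=capture(k)
s=ctrl.read_state();pickle.dump((d,s),open(n+".pkl","wb"))
cv2.imwrite(f"pics/{n}w.png",d["wrist"]["frame"][:,:,::-1])
x,y=int(sys.argv[2]),int(sys.argv[3]);x2,y2=int(sys.argv[4]),int(sys.argv[5])
f=lambda im,x,y:cv2.resize(im[y:y+100,x:x+100,::-1],(400,400),interpolation=2)
cv2.imwrite(f"pics/{n}st.png",np.hstack([f(d["scene"]["frame"],x,y),f(d["top"]["frame"],x2,y2)]))
M=R.from_quat(s["tool_rot"]).as_matrix()
print(s["ee_pos"],s["time"],s["force"],s["torque"],s["finger_gap"],s["q"]);print(M.round(3),np.degrees(np.arctan2(M[1,2],M[0,2])))
E
python3 look.py l1 160 130 375 150
```

```text
[ 577.74607692 -185.17950534  178.14473232] 9.7 [-0.94996618  0.52289014 -5.10879563] [-0.00608822  0.02000603 -0.06189873] 0.11902265330025782 [-4.19033801e-01  5.21286593e-01  1.66413379e+00  6.69177052e-05
  9.56356988e-01  1.06147176e+00]
[[-0.     0.996  0.09 ]
 [ 0.     0.09  -0.996]
 [-1.    -0.    -0.   ]] -84.82893165802672
```

View pics/l1w.png

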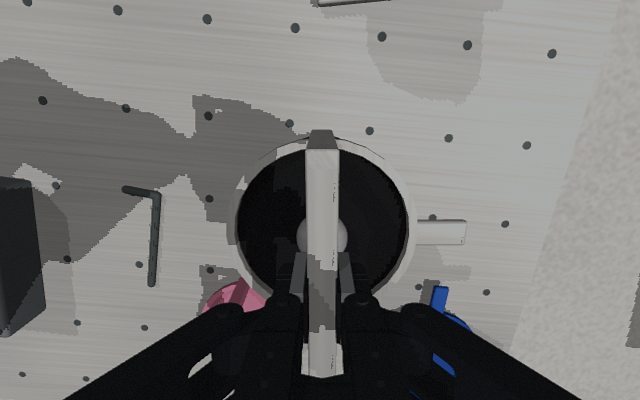

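View pics/l1st.png

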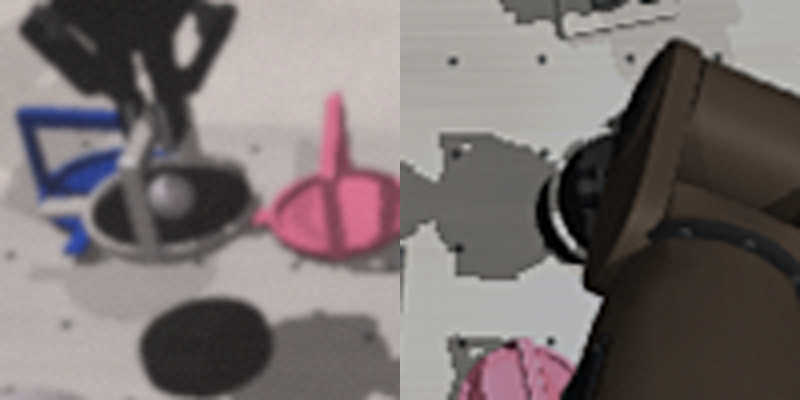

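Dish is lifted level with the ball still centred (ball at column 322 in the wrist view, as before). The pad shows empty. Next I'll plan the carry as a 6 s smooth profile.

```bash
python3 - <<'E'
import numpy as np
f=lambda t:10*t**3-15*t**4+6*t**5
d=np.array([483.4-577.8,165.6+185.2])/10; y0=-84.8; turn=-10.2
N=60
for k in range(5):
    f0=f(12*k/N); a=np.radians(y0-turn*8*f0) # tool z yaw
    ez=np.array([np.cos(a),np.sin(a)]);ey=np.array([-np.sin(a),np.cos(a)]) # z x? check
    rows=[]
    for i in range(1,13):
        g=f((12*k+i)/N)-f0;rows.append([[0,round(float(d@ey*g),2),round(float(d@ez*g),2)],round(turn*g,2)])
    print(rows)
E
```

```text
[[[0, -0.0, -0.0], -0.0], [[0, -0.0, -0.01], -0.0], [[0, -0.01, -0.04], -0.01], [[0, -0.02, -0.1], -0.03], [[0, -0.03, -0.18], -0.05], [[0, -0.05, -0.31], -0.09], [[0, -0.08, -0.47], -0.13], [[0, -0.12, -0.69], -0.2], [[0, -0.17, -0.95], -0.27], [[0, -0.22, -1.27], -0.36], [[0, -0.29, -1.64], -0.47], [[0, -0.36, -2.07], -0.59]]
[[[0, -0.04, -0.49], -0.14], [[0, -0.09, -1.04], -0.29], [[0, -0.15, -1.65], -0.47], [[0, -0.21, -2.31], -0.65], [[0, -0.27, -3.03], -0.85], [[0, -0.34, -3.8], -1.07], [[0, -0.42, -4.63], -1.3], [[0, -0.49, -5.5], -1.55], [[0, -0.58, -6.41], -1.81], [[0, -0.66, -7.37], -2.08], [[0, -0.75, -8.36], -2.36], [[0, -0.84, -9.39], -2.65]]
[[[0, 0.29, -1.02], -0.3], [[0, 0.59, -2.06], -0.6], [[0, 0.9, -3.12], -0.91], [[0, 1.21, -4.2], -1.23], [[0, 1.52, -5.28], -1.54], [[0, 1.83, -6.37], -1.86], [[0, 2.15, -7.46], -2.18], [[0, 2.46, -8.55], -2.5], [[0, 2.77, -9.63], -2.81], [[0, 3.07, -10.69], -3.12], [[0, 3.37, -11.73], -3.43], [[0, 3.67, -12.75], -3.72]]
[[[0, 0.74, -0.72], -0.29], [[0, 1.46, -1.41], -0.57], [[0, 2.14, -2.08], -0.84], [[0, 2.8, -2.72], -1.1], [[0, 3.43, -3.33], -1.34], [[0, 4.02, -3.91], -1.57], [[0, 4.58, -4.45], -1.79], [[0, 5.1, -4.95], -1.99], [[0, 5.57, -5.41], -2.18], [[0, 6.01, -5.84], -2.35], [[0, 6.41, -6.22], -2.51], [[0, 6.76, -6.57], -2.65]]
[[[0, 0.4, -0.17], -0.12], [[0, 0.75, -0.32], -0.23], [[0, 1.05, -0.44], -0.32], [[0, 1.29, -0.55], -0.39], [[0, 1.49, -0.63], -0.46], [[0, 1.65, -0.7], -0.5], [[0, 1.77, -0.75], -0.54], [[0, 1.85, -0.78], -0.56], [[0, 1.9, -0.81], -0.58], [[0, 1.93, -0.82], -0.59], [[0, 1.94, -0.82], -0.59], [[0, 1.94, -0.82], -0.59]]
```

apply_moves:
  deltas:
    - [[0,0,0],0]
    - [[0,0,-0.01],0]
    - [[0,-0.01,-0.04],-0.01]
    - [[0,-0.02,-0.1],-0.03]
    - [[0,-0.03,-0.18],-0.05]
    - [[0,-0.05,-0.31],-0.09]
    - [[0,-0.08,-0.47],-0.13]
    - [[0,-0.12,-0.69],-0.2]
    - [[0,-0.17,-0.95],-0.27]
    - [[0,-0.22,-1.27],-0.36]
    - [[0,-0.29,-1.64],-0.47]
    - [[0,-0.36,-2.07],-0.59]

```text
time: 10.9
ee_pos: [572.2, -164.5, 178.3]
tool_rot: [0.455, 0.542, -0.455, 0.542]
force: [-0.7, 0.7, -3.5]
finger_gap: 0.125
```

apply_moves:
  deltas:
    - [[0,-0.04,-0.49],-0.14]
    - [[0,-0.09,-1.04],-0.29]
    - [[0,-0.15,-1.65],-0.47]
    - [[0,-0.21,-2.31],-0.65]
    - [[0,-0.27,-3.03],-0.85]
    - [[0,-0.34,-3.8],-1.07]
    - [[0,-0.42,-4.63],-1.3]
    - [[0,-0.49,-5.5],-1.55]
    - [[0,-0.58,-6.41],-1.81]
    - [[0,-0.66,-7.37],-2.08]
    - [[0,-0.75,-8.36],-2.36]
    - [[0,-0.84,-9.39],-2.65]

```text
time: 12.1
ee_pos: [547.7, -73.0, 178.3]
tool_rot: [0.347, 0.616, -0.347, 0.616]
force: [-0.2, -0.1, -4.6]
finger_gap: 0.125
```

apply_moves:
  deltas:
    - [[0,0.29,-1.02],-0.3]
    - [[0,0.59,-2.06],-0.6]
    - [[0,0.9,-3.12],-0.91]
    - [[0,1.21,-4.2],-1.23]
    - [[0,1.52,-5.28],-1.54]
    - [[0,1.83,-6.37],-1.86]
    - [[0,2.15,-7.46],-2.18]
    - [[0,2.46,-8.55],-2.5]
    - [[0,2.77,-9.63],-2.81]
    - [[0,3.07,-10.69],-3.12]
    - [[0,3.37,-11.73],-3.43]
    - [[0,3.67,-12.75],-3.72]

```text
time: 13.3
ee_pos: [513.3, 55.2, 178.3]
tool_rot: [0.177, 0.685, -0.177, 0.685]
force: [0.4, 0.7, -4.9]
finger_gap: 0.125
```

apply_moves:
  deltas:
    - [[0,0.74,-0.72],-0.29]
    - [[0,1.46,-1.41],-0.57]
    - [[0,2.14,-2.08],-0.84]
    - [[0,2.8,-2.72],-1.1]
    - [[0,3.43,-3.33],-1.34]
    - [[0,4.02,-3.91],-1.57]
    - [[0,4.58,-4.45],-1.79]
    - [[0,5.1,-4.95],-1.99]
    - [[0,5.57,-5.41],-2.18]
    - [[0,6.01,-5.84],-2.35]
    - [[0,6.41,-6.22],-2.51]
    - [[0,6.76,-6.57],-2.65]

```text
time: 14.5
ee_pos: [489.0, 145.8, 178.3]
tool_rot: [0.048, 0.705, -0.048, 0.705]
force: [-0.5, 0.8, -3.4]
finger_gap: 0.126
```

apply_moves:
  deltas:
    - [[0,0.4,-0.17],-0.12]
    - [[0,0.75,-0.32],-0.23]
    - [[0,1.05,-0.44],-0.32]
    - [[0,1.29,-0.55],-0.39]
    - [[0,1.49,-0.63],-0.46]
    - [[0,1.65,-0.7],-0.5]
    - [[0,1.77,-0.75],-0.54]
    - [[0,1.85,-0.78],-0.56]
    - [[0,1.9,-0.81],-0.58]
    - [[0,1.93,-0.82],-0.59]
    - [[0,1.94,-0.82],-0.59]
    - [[0,1.94,-0.82],-0.59]

```text
time: 15.7
ee_pos: [483.7, 165.7, 178.3]
tool_rot: [0.02, 0.707, -0.02, 0.707]
force: [-0.2, 0.8, -4.0]
finger_gap: 0.123
```

```bash
python3 look.py l2 290 110 265 175
```

```text
[483.65706761 165.6756691  178.30880726] 15.85 [ 1.20619283  0.97286784 -4.45410746] [ 0.05117759  0.00372233 -0.02949842] 0.1266647238049055 [2.00724116e-01 3.97663608e-01 1.89596082e+00 9.54464950e-05
 8.47898106e-01 2.57164157e-01]
[[ 0.     0.056  0.998]
 [ 0.     0.998 -0.056]
 [-1.     0.     0.   ]] -3.2373939754094456
```

View pics/l2w.png

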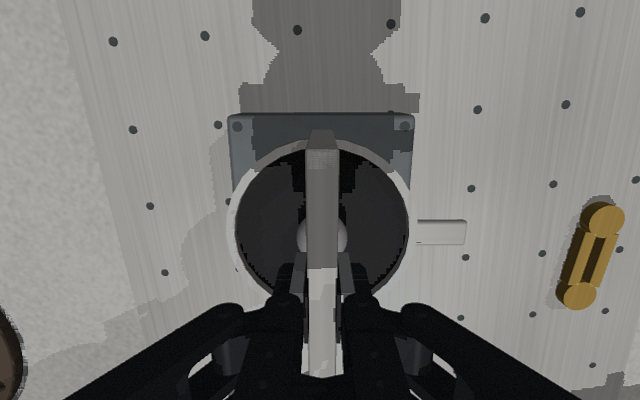

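View pics/l2st.png

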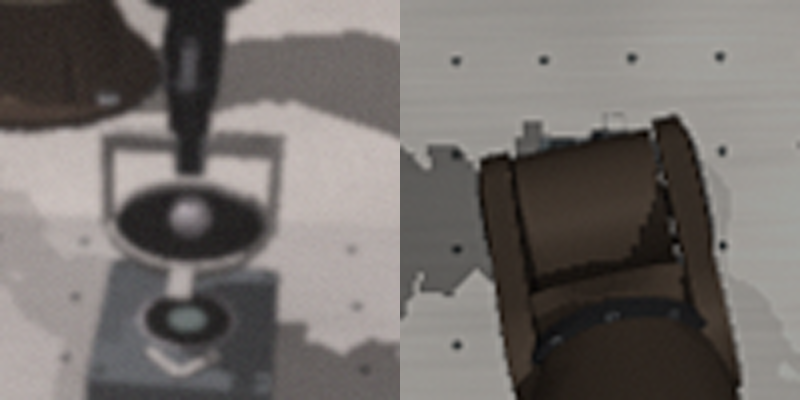

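```bash
python3 - <<'E'
from h import *
import pickle
d,s=pickle.load(open("l2.pkl","rb"))
p=ray(d["wrist"],[(228.5,113.5),(414.5,113.5)],50);print(p,p.mean(0))
a=p[1]-p[0];th=np.arctan2(a[1],a[0]);print(np.degrees(th));print("centre from edge",p.mean(0)+65*np.array([np.sin(th),-np.cos(th)]))
print("dish tab ang", [np.degrees(np.arctan2(*(ray(d["wrist"],[(466.5,232)],135)[0]-s["ee_pos"][:2])[::-1]))], ray(d["wrist"],[(322,236)],139))
c=d["scene"]
print("scene: window",ray(c,[(290+(187-1.5)/4,110+(319-1.5)/4)],50),"ball",ray(c,[(290+(189-1.5)/4,110+(216-1.5)/4)],139), "tab tip",ray(c,[(290+179/4,110+298/4)],132))
E
```

```text
[[415.09314967 235.15922446]
 [560.00129251 227.03645215]] [487.54722109 231.09783831]
-3.2083361994826016
centre from edge [483.90938093 166.19971723]
dish tab ang [np.float64(-2.594847810384175)] [[484.17280024 165.71233811]]
scene: window [[482.20461363 167.2494823 ]] ball [[482.57192824 166.45126933]] tab tip [[572.47393392 163.62256348]]
```

apply_moves:
  deltas:
    - [[0.02,0,0],0]
    - [[0.1,0,0],0]
    - [[0.3,0,0],0]
    - [[0.6,0,0],0]
    - [[1.0,0,0],0]
    - [[1.5,0,0],0]
    - [[2.0,0,0],0]
    - [[2.4,0,0],0]
    - [[2.7,0,0],0]
    - [[2.9,0,0],0]
    - [[3.0,0,0],0]
    - [[3.0,0,0],0]

```text
time: 17.05
ee_pos: [483.7, 165.7, 148.3]
tool_rot: [0.02, 0.707, -0.02, 0.707]
force: [-0.1, -0.6, -5.3]
finger_gap: 0.121
```

```bash
python3 look.py l3 290 120 265 175
```

```text
[483.71374198 165.71579063 148.44563472] 17.2 [-0.1078285   0.60127744 -4.51023163] [0.00558952 0.00560239 0.03845792] 0.121545525255131 [2.00778034e-01 4.40527917e-01 1.92624322e+00 1.06142929e-04
 7.74467787e-01 2.57092896e-01]
[[ 0.     0.056  0.998]
 [ 0.     0.998 -0.056]
 [-1.     0.     0.   ]] -3.2309516882815723
```

View pics/l3w.png

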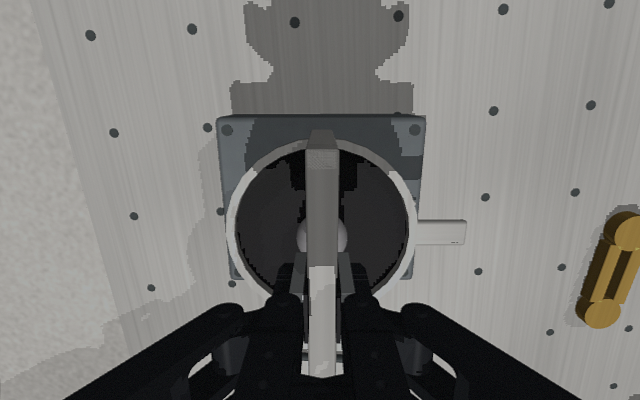

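View pics/l3st.png

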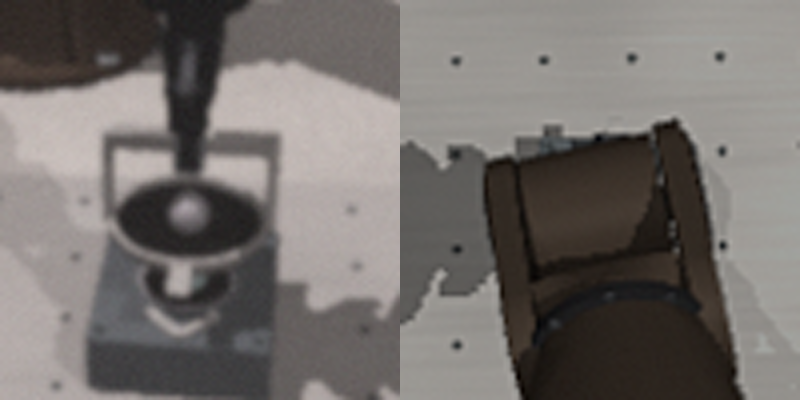

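Window and dish centre agree within about 1 mm in the wrist and scene views, and the ball is centred. I'll let it settle, check the state and hand in.

apply_moves:
  deltas:
    - [[0,0,0],0]
    - [[0,0,0],0]
    - [[0,0,0],0]
    - [[0,0,0],0]
    - [[0,0,0],0]
    - [[0,0,0],0]
    - [[0,0,0],0]
    - [[0,0,0],0]

```text
time: 18.0
ee_pos: [483.6, 165.7, 148.3]
tool_rot: [0.02, 0.707, -0.02, 0.707]
force: [0.4, 0.5, -3.3]
finger_gap: 0.124
```

```bash
python3 - <<'E'
from cell import ctrl,workorder
s=ctrl.read_state();print(s["ee_pos"],s["time"],abs(s["qvel"]).max(),s["force"],s["finger_gap"])
print(workorder.close_job())
E
```

```text
[483.64397126 165.69745782 148.31437894] 18.0 0.008176357870101812 [ 0.35055156  0.45523963 -3.31264433] 0.12426913354908896
the job is handed in; nothing more can be done
None
```

I lifted the aluminium dish by its bridge handle and carried it to the grey reader, turning it about 82°. I handed the job in at 18.0 s, still holding the dish there; no verdict was reported.

**Last checks:**
- **Position:** the dish axis is at about (483.7, 165.7). The wrist view puts the window at (483.4–483.9, 165.2–166.2) and the scene view agrees to about 1 mm.
- **Height:** the underside is about 40 mm above the window, by the tool's height since lift-off.
- **Direction:** the tab points at about -3°, against -3.1° for the reader.
- **State:** the tool is level and the arm still. The ball looked centred in both views, and neither bystander was touched.

**Disagreement:** the first top-camera fixes were off by about 3 mm in x and 4 mm in y from the wrist camera, by nearly the same amount at both the pad and the reader. I took that as top-camera bias and went with the wrist and scene views. The arm hid the dish from the top camera at the end.

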